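# Switch the bead sorter to its other chute

## Task

The bead sorter's seesaw gate is tipped towards one of its two side chutes. First press down its raised end so that it rocks over its pivot and rests tipped towards the other chute; then push the black-tabbed feed stop sideways, fully open, so that the three waiting amber beads roll down that other chute and come to rest in its tray. Only press and push: do not touch the beads, and leave everything else on the table as it stands.

Things in the scene. Friction and masses are not known exactly. Their poses are not given: they have to be found in the camera images.
- sorter: Bead sorter fixed on the table: plywood board 300 x 250 x 12 mm with aluminium chutes. Origin on the table under the middle of the seesaw's pivot axis; x points away from the robot, up the feed ramp; y to the sorter's left; z up. The ramp (44 mm wide, walls 22 mm high, slope 0.15 rad) runs from x = 28 mm (floor 134 mm above the table) to 191 mm (159 mm) and drops beads on to the seesaw's middle.
- gate (a joint): Tilt, rad, of the seesaw: aluminium trough 230 mm long (along y), 70 mm wide, pivot axis along x, 104 mm above the table. End stops: +0.30 left end down (feeds left chute), -0.30 right end down; it starts at either. A 28 mm steel weight on a mast at its middle, robot side, top 70 mm above the axis, makes it fall to the side it leans to; under 1 N at an end rocks it.
- paddle_left (a point): Top centre of the press paddle at the seesaw's left end: flat aluminium plate 36 mm along the sorter's y, 45 mm along x, 4 mm thick, sticking out of the trough towards the robot, 105 mm left of and 60 mm in front of (-x) the pivot's middle. Its top is about 143 mm above the table when raised, 81 mm when fully down.
- paddle_right (a point): The same for the right end of the seesaw, 105 mm to the right.
- stop (a joint): How far the feed stop is slid open, m: near 0 shut, 0.045 fully open against its end stop. A steel plate across the feed ramp, 60 mm behind (+x) the pivot's middle, that slides to the sorter's left (+y) and stays where it is left; friction about 1.2 N. The beads pass once it is about 0.03 open.
- stop_tab (a point): Centre of the black tab on top of the feed stop: a block 20 x 20 mm, 34 mm tall, centred 214 mm above the table, free on its right (-y) side; push it to the sorter's left (+y). Under it a guide rail 10 mm wide runs along y from 30 mm right to 120 mm left of the ramp's middle, its top 191 mm above the table.
- tray_left (a point): Centre of the inner floor, 5 mm above the table, of the white plastic tray under the left chute: 110 x 110 mm outside, walls 4 mm thick and 42 mm high, the outer one 75 mm; centred 220 mm left of the pivot.
- tray_right (a point): The same for the tray under the right chute, 220 mm to the right.
- bead0_center (a point): Centre of an amber bead, a ball 28 mm across of about 14 g, waiting in the feed ramp behind the stop (first in the queue).
- bead1_center (a point): Centre of an amber bead, a ball 28 mm across of about 14 g, waiting in the feed ramp behind the stop (second).
- bead2_center (a point): Centre of an amber bead, a ball 28 mm across of about 14 g, waiting in the feed ramp behind the stop (last).
- bead0: The same bead as a body; its own axes turn as it rolls.
- bead1: The same bead as a body; its own axes turn as it rolls.
- bead2: The same bead as a body; its own axes turn as it rolls.
- jar: Bystander: small glass sample jar, 38 mm across, 50 mm tall, standing on the sorter's base board in front of the seesaw's middle. Origin under its centre.
- loupe: Bystander: black eye loupe, 42 mm across, 42 mm tall, standing on the base board on the right of the feed ramp. Origin under its centre.
- jug: Bystander: terracotta handled cup, 60 mm across, 85 mm tall, on the table. Origin under its centre.
- lens: Bystander: black camera lens, 70 mm across, 80 mm tall, on the table. Origin under its centre.
- brush: Bystander: hand brush lying on the table.
- finds_box: Bystander: open clear plastic box 120 x 90 x 45 mm on the table. Origin under its centre.
- lump: Bystander: raw amber lump 62 mm across, 30 mm tall, on the table. Origin under its centre.

How it is judged:
On the way, in this order (a step that is already met when the one before it is completed fails the run):
1. the seesaw gate is rocked over and rests tipped towards the other chute (distance of paddle_left from where it was at the start of the episode above 0.04 m and (value of joint gate above 0.25 rad or value of joint gate below -0.25 rad) and value of joint stop below 0.015 m), for 0.2 s.
2. the feed stop is pushed open (value of joint stop above 0.035 m), for 0.1 s.
At the end, for the whole second after the job is handed in: The gate rests at the end stop opposite to its start (beyond 0.25 rad), the feed stop is at least 35 mm open, and all three beads lie at rest in the tray on the side to which the gate now leans (within 62 mm of its centre, below its rim) (distance of paddle_left from where it was at the start of the episode above 0.04 m and value of joint stop above 0.035 m and ((value of joint gate above 0.25 rad and horizontal distance between each of bead0_center, bead1_center, bead2_center and tray_left below 0.062 m and height (world z) of each of bead0_center, bead1_center, bead2_center below 0.045 m and linear speed of each of bead0, bead1, bead2 below 0.05 m/s) or (value of joint gate below -0.25 rad and horizontal distance between each of bead0_center, bead1_center, bead2_center and tray_right below 0.062 m and height (world z) of each of bead0_center, bead1_center, bead2_center below 0.045 m and linear speed of each of bead0, bead1, bead2 below 0.05 m/s))); the robot touches nothing.
It fails at once if a bead is touched by the robot (contact force between any of the arm, the fingers and bead0 above 0.3 N or contact force between any of the arm, the fingers and bead1 above 0.3 N or contact force between any of the arm, the fingers and bead2 above 0.3 N).
It fails at once if a bead is lifted or carried (height (world z) of any of bead0_center, bead1_center, bead2_center above 0.205 m).
It fails at once if a bystander is moved or lifted (distance of any of jar, loupe, jug, lens, brush, finds_box, lump from where it was at the start of the episode above 0.025 m).
It also fails if it takes over 42 s, if anything falls off the work surface, if the arm or the gripper's body presses on something with over 40 N, if the wrist force passes 120 N, or if a joint passes its speed limit or range.

## Robot

A 6-joint arm with a two-finger parallel gripper is mounted at the origin on the work surface. World frame = base frame: x ahead of the robot, y to its left, z up, the work surface at z = 0. Lengths are in m, angles in rad, forces in N, time in s.
With the tool pointing down it reaches from about 0.3 to 0.85 m from the base axis. Payload 4.2 kg.
Tool frame: the origin (TCP) lies on the centre line of the jaws, within the pads' length; the fingertips stand 14 mm ahead of it and the grasp point (between the pads) lies 5 mm behind it; z points along the fingers, y is the line along which they close (so a half turn about z gives the same grasp; the last joint's range is limited). The gripper opens to 91 mm and grips with 3 to 60 N. Pads are 32 mm wide; open, the fingers measure 118 mm over their backs; the gripper's body (76 mm by 178 mm) begins 60 mm behind the grasp point.
Start: joints at [1.197, 0.32, 1.565, -0, 1.257, -0.02], TCP at [0.199, 0.539, 0.228] pointing down, gripper open.
Joint ranges: [-3.11, 3.11], [-0.84, 2.01], [0.21, 2.61], [-1.34, 4.49], [0.05, 2.63], [-2.56, 2.56]. Speed limits (rad/s): [2.57, 2.57, 3.14, 3.14, 3.14, 3.14].

## Interface

Orientations are given as a 3x3 rotation matrix whose columns are the frame's x, y, z axes.
In Python, from cell import get_obs, imaging, job gives the robot as it stands.
- The arm moves only by the tool step_arm, never from a script. Its argument "targets" is a list of rows, each an object with "translation": the shift along the tool's x, y, z in units of 0.25 m (1.0 is 0.25 m), a list of three; "roll": the turn about the tool's z in units of pi rad (1.0 is pi rad); "claw": the opening, from -1 (shut) to 1 (fully open). A call has 1 to 12 rows; each row is the pose to reach, as a shift and turn from the pose commanded when the call began, along the tool's axes at that moment, turning the shorter way round; what a row does not reach only later rows make up. A row lasts 1/10 s, in which the tool goes at most 50 mm and 8.59 degrees, less where a joint would pass 70% of its speed; a pose out of reach is approached as far as the arm can. A call with a number of a shift or a turn outside -1 to 1 is refused whole. A call with a gripper value outside its range is refused whole. The fingers move at their own pace and stop on an object; the grip force is fixed at half the most. Time passes only in rows, so rows that repeat a pose let the fingers close. It gives the time, the measured TCP pose, the force, the opening and the grip force at its end, in the units of the state.
- get_obs(): the state, without advancing time (a new reading comes with each control period).
- imaging.get_image(name): name is "side" or "top"; returns a dict with "pixels" (420x560x3 uint8, red, green, blue), "fx", "fy", "cx", "cy" (pixels), "extrinsics" (4x4, takes a point from camera to world coordinates). Camera axes: x right, y up, looking along -z (the intrinsics and any distortion apply to the point x, -y, -z); pixel columns grow to the right and rows downward; lengths in m; the calibration is good to about 2 mm. A picture is of the moment at which its call begins. There is no depth.
- job.finish_job(): hands the job in; it is judged then, once.
The state is a dict: "time_s": time; "q": joint angles; "dq": joint speeds; "effort": joint torques, N m; "ee_pos": TCP position; "tool_rot": TCP orientation; "contact_force": force on the tool from outside, world axes, zero at the start; "moment": the same for the moment, N m; "opening": opening from 0.0 (shut) to 1.0 (fully open); "grasp_force": force on a finger pad.
Only numpy, scipy, OpenCV 4.12 (cv2) and the standard library are available. Lean on these libraries where they do the work, as an engineer would, in place of code of your own. Each camera call takes 0.05 s, during which the arm holds its last target. There are 200 camera calls.

## Working session

There is one attempt and no reset: what is moved stays moved. The work goes in short steps, Python scripts to look and compute and a tool call to move; the robot and the scene stay as the last step left them, time stands still between calls to the robot, and variables do not carry over. Pictures are saved under pics/ and viewed, at most 10 in all, crops included, and the job is handed in when it is done.

Besides the shell and the picture viewer there is one more tool, called after "Emit:" as name(argument=value, ...) on one line, values as JSON. step_arm: Moves the arm, as the interface text tells. Its arguments: {"type":"object","properties":{"targets":{"type":"array"}},"required":["targets"]}

```bash
mkdir -p pics; python3 - <<'E'
from cell import get_obs, imaging
import cv2,numpy as np,pickle
o=get_obs();print({k:np.round(o[k],3).tolist() for k in('time_s','q','ee_pos','tool_rot','contact_force','opening')})
for n in('top','side'):
    d=imaging.get_image(n);cv2.imwrite(f'pics/{n}0.png',d['pixels'][:,:,::-1])
    pickle.dump(d,open(f'{n}0.pkl','wb'))
    print(n,[k for k in d],d['fx'],d['fy'],d['cx'],d['cy'],np.round(d['extrinsics'],3).tolist())
E
```

```text
{'time_s': 0.0, 'q': [1.197, 0.32, 1.566, 0.0, 1.257, -0.02], 'ee_pos': [0.199, 0.539, 0.227], 'tool_rot': [[-0.938, 0.346, -0.001], [0.346, 0.938, -0.002], [0.0, -0.002, -1.0]], 'contact_force': [-0.357, 0.043, -0.176], 'opening': 0.999}
top ['pixels', 'fx', 'fy', 'cx', 'cy', 'extrinsics'] 526.4219432261009 526.4219432261009 274.8460500236354 210.10759808047325 [[-0.0, 0.998, -0.062, 0.384], [-1.0, -0.0, 0.003, 0.022], [0.003, 0.062, 0.998, 1.879], [0.0, 0.0, 0.0, 1.0]]
side ['pixels', 'fx', 'fy', 'cx', 'cy', 'extrinsics'] 491.56992758761425 491.56992758761425 274.876636290801 209.95321456821682 [[0.941, 0.225, -0.252, 0.16], [-0.337, 0.616, -0.712, -0.955], [-0.005, 0.755, 0.656, 1.032], [0.0, 0.0, 0.0, 1.0]]
```

View pics/top0.png

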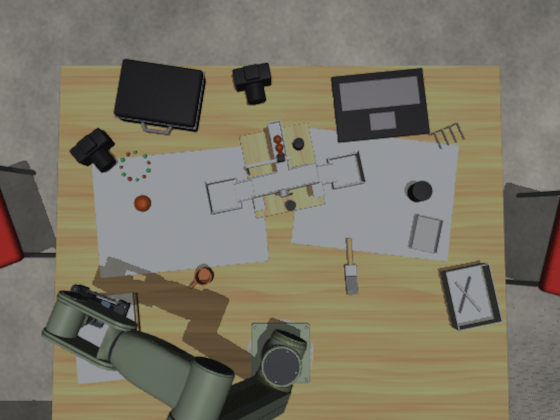

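View pics/side0.png

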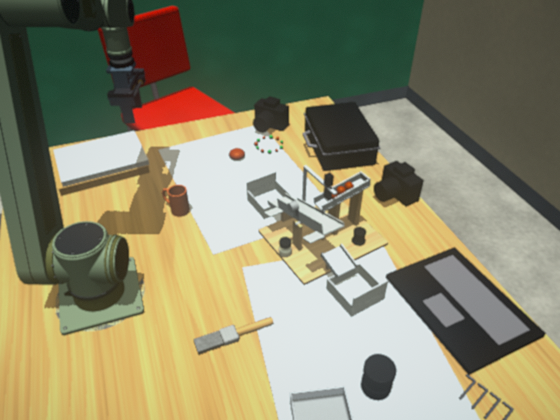

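The top view shows the sorter at about (285,180), yawed a little. The trays are at about (224,196) and (345,172), the beads at about (278,146), the loupe at (298,144) and the jar at (290,205). I'll enlarge both views for detail.

```bash
python3 - <<'E'
import cv2
a=cv2.imread('pics/top0.png')[115:225,200:370];cv2.imwrite('pics/topc.png',cv2.resize(a,None,fx=4.7,fy=4.7,interpolation=cv2.INTER_CUBIC))
a=cv2.imread('pics/side0.png')[160:310,235:395];cv2.imwrite('pics/sidec.png',cv2.resize(a,None,fx=4,fy=4,interpolation=cv2.INTER_CUBIC))
E
```

```text
(no output)
```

View pics/topc.png

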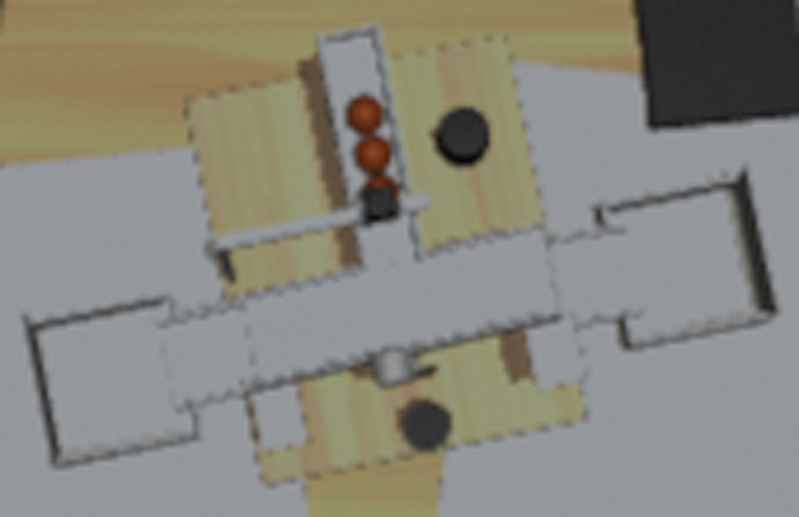

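View pics/sidec.png

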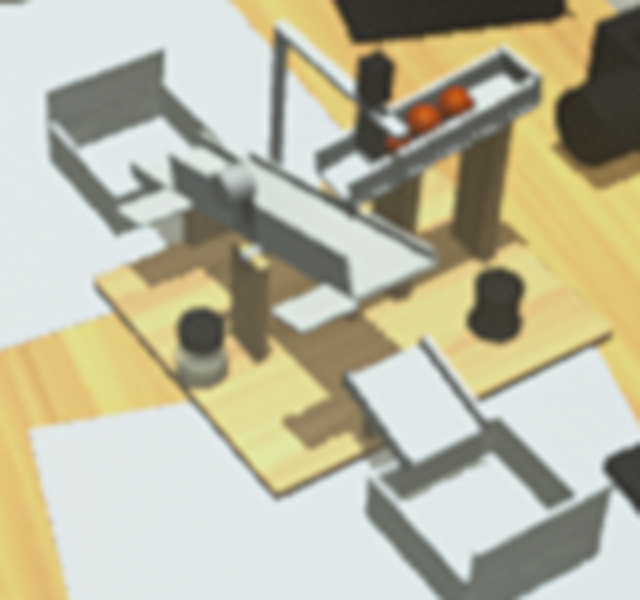

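The right paddle looks raised: its shadow is offset, and the weight on the mast leans left. Paddle pixels in the top view: right about (318,191), left about (259,204). The tab top is at about (281,159). I'll triangulate to check the heights.

```bash
cat > h.py <<'E'
import pickle,numpy as np
def ray(n,u,v,d=None):
    d=d or pickle.load(open(f'{n}0.pkl','rb'));E=np.array(d['extrinsics'])
    r=E[:3,:3]@np.array([(u-d['cx'])/d['fx'],-(v-d['cy'])/d['fy'],-1]);return E[:3,3],r/np.linalg.norm(r)
def plane(n,u,v,z):
    o,r=ray(n,u,v);return o+r*(z-o[2])/r[2]
def tri(a,b):
    (o,r),(p,s)=ray('top',*a),ray('side',*b)
    t=np.linalg.lstsq(np.c_[r,-s],p-o,rcond=None)[0];A,B=o+t[0]*r,p+t[1]*s
    return (A+B)/2,np.linalg.norm(A-B)
T=lambda x,y:(200+x/4.7,115+y/4.7)
S=lambda x,y:(235+x/4,160+y/4)
E
python3 - <<'E'
from h import *
np.set_printoptions(precision=3,suppress=True)
for n,a,b in [('paddleR',T(555,357),S(315,307)),('tab top',T(380,204),S(376,60)),('bead1',T(372,153),S(424,117)),('bead2',T(364,114),S(456,98)),('jar top',T(426,425),S(203,325)),('loupe top',T(463,135),S(499,285)),('weight',T(395,365),S(238,182))]: print(n,*tri(a,b))
print('padL z.08',plane('top',*T(278,420),.081),'padR z.143',plane('top',*T(555,357),.143),'tab',plane('top',*T(380,204),.231))
c=[plane('top',*T(*p),.012) for p in [(187,98),(508,38),(585,418),(265,485)]];print(np.array(c))
yx=(c[0]+c[1]-c[2]-c[3]);yaw=np.arctan2(yx[1],yx[0]);y2=np.arctan2(*(-(c[0]+c[3]-c[1]-c[2])[:2]*[1,-1]));print('yaw',yaw,y2,np.linalg.norm(yx)/2)
c2=[plane('top',*T(*p),.075) for p in [(28,318),(55,465),(742,175),(775,312)]]
v=(c2[0]+c2[1]-c2[2]-c2[3]);print('trays',np.linalg.norm(v)/2,np.arctan2(-v[0],v[1]),sum(c2)/4)
R=np.array([[np.cos(yaw),-np.sin(yaw)],[np.sin(yaw),np.cos(yaw)]])
for n,P,l in [('padL',plane('top',*T(278,420),.081),(-.06,.105)),('padR',plane('top',*T(555,357),.143),(-.06,-.105)),('tab',plane('top',*T(380,204),.231),(.06,0))]: print('origin from',n,P[:2]-R@np.array(l))
E
```

```text
paddleR [ 0.557 -0.126  0.145] 0.005796221922164363
tab top [ 0.651 -0.002  0.233] 0.004695511752597522
bead1 [0.696 0.003 0.168] 0.002439515565884996
bead2 [0.723 0.009 0.173] 0.0030795925160672414
jar top [ 0.514 -0.038  0.062] 0.004686688211761186
loupe top [ 0.731 -0.066  0.055] 0.005092132487838066
weight [ 0.549 -0.013  0.163] 0.0038205612096553865
padL z.08 [0.514 0.071 0.081] padR z.143 [ 0.554 -0.125  0.143] tab [ 0.649 -0.001  0.231]
[[ 0.766  0.143  0.012]
 [ 0.812 -0.102  0.012]
 [ 0.521 -0.159  0.012]
 [ 0.47   0.083  0.012]]
yaw 0.1970068165146677 0.19671782456128348 0.29903528137407925
trays 0.5369150979741797 0.20443259330167993 [ 0.59  -0.018  0.075]
origin from padL [ 0.594 -0.02 ]
origin from padR [ 0.593 -0.011]
origin from tab [ 0.59  -0.013]
```

Triangulated, the right paddle sits at z≈0.145 and the tab top at 0.233, both matching the spec. So the right end is raised, the sorter origin is about (0.592,-0.014) and the yaw is about 0.20. I'll move with the fingers shut and the gripper's long axis along the sorter's x, to keep clear of the weight.

Emit:
step_arm(targets=[{"translation": [-0.1, -0.1, -0.3], "roll": 0.04, "claw": -1}, {"translation": [-0.9, -0.8, -0.35], "roll": 0.324, "claw": -1}, {"translation": [-0.9, -0.8, -0.35], "roll": 0.324, "claw": -1}, {"translation": [-0.9, -0.8, -0.35], "roll": 0.324, "claw": -1}, {"translation": [-0.9, -0.8, -0.35], "roll": 0.324, "claw": -1}, {"translation": [-0.9, -0.8, -0.35], "roll": 0.324, "claw": -1}, {"translation": [-0.9, -0.8, -0.35], "roll": 0.324, "claw": -1}, {"translation": [-0.9, -0.8, -0.35], "roll": 0.324, "claw": -1}, {"translation": [-0.9, -0.8, -0.35], "roll": 0.324, "claw": -1}, {"translation": [-0.9, -0.8, -0.35], "roll": 0.324, "claw": -1}])

```text
time_s: 1.1
ee_pos: [0.3405, 0.2745, 0.315]
tool_rot: [[-0.2, 0.98, -0.001], [0.98, 0.2, 0.0], [0.0, -0.001, -1.0]]
contact_force: [0.3, 0.6, 0.3]
opening: 0.152
grasp_force: 0.0
```

```bash
cat >> h.py <<'E'
def go(p,yaw=0.2):
    from cell import get_obs
    o=get_obs();R=np.array(o['tool_rot']);e=np.array(o['ee_pos'])
    h=np.arctan2(R[1,1],R[0,1]);print('t',o['time_s'],'ee',e.round(4),'R',R.round(3).tolist(),'F',np.round(o['contact_force'],1))
    for q in np.atleast_2d(p): print(q,'shift',(R.T@(q-e)/.25).round(3),'roll',round((h-yaw)/np.pi,3))
E
python3 -c "
from h import *
go([[.553,-.127,.31],[.553,-.127,.175],[.553,-.127,.1]])"
```

```text
t 1.1 ee [0.3405 0.2745 0.315 ] R [[-0.2, 0.98, -0.001], [0.98, 0.2, 0.0], [0.0, -0.001, -1.0]] F [0.3 0.6 0.3]
[ 0.553 -0.127  0.31 ] shift [-1.743  0.512  0.019] roll 0.0
[ 0.553 -0.127  0.175] shift [-1.743  0.513  0.559] roll 0.0
[ 0.553 -0.127  0.1  ] shift [-1.743  0.513  0.859] roll 0.0
```

Emit:
step_arm(targets=[{"translation": [-0.95, 0.5, 0.0], "roll": 0, "claw": -1}, {"translation": [-0.95, 0.5, 0.0], "roll": 0, "claw": -1}, {"translation": [-0.95, 0.5, 0.0], "roll": 0, "claw": -1}, {"translation": [-0.95, 0.5, 0.0], "roll": 0, "claw": -1}, {"translation": [-0.95, 0.5, 0.0], "roll": 0, "claw": -1}, {"translation": [-0.95, 0.5, 0.0], "roll": 0, "claw": -1}])

```text
time_s: 1.7
ee_pos: [0.5127, 0.064, 0.3143]
tool_rot: [[-0.197, 0.98, -0.001], [0.98, 0.197, -0.001], [-0.001, -0.001, -1.0]]
contact_force: [-0.5, 0.5, 0.5]
opening: 0.005
grasp_force: 0.0
```

Emit:
step_arm(targets=[{"translation": [-0.79, 0.01, 0.0], "roll": 0, "claw": -1}, {"translation": [-0.79, 0.01, 0.0], "roll": 0, "claw": -1}, {"translation": [-0.79, 0.01, 0.0], "roll": 0, "claw": -1}, {"translation": [-0.79, 0.01, 0.0], "roll": 0, "claw": -1}, {"translation": [-0.79, 0.01, 0.0], "roll": 0, "claw": -1}, {"translation": [-0.79, 0.01, 0.2], "roll": 0, "claw": -1}, {"translation": [-0.79, 0.01, 0.4], "roll": 0, "claw": -1}, {"translation": [-0.79, 0.01, 0.4], "roll": 0, "claw": -1}])

```text
time_s: 2.5
ee_pos: [0.5471, -0.1242, 0.208]
tool_rot: [[-0.2, 0.98, -0.017], [0.98, 0.2, 0.005], [0.008, -0.016, -1.0]]
contact_force: [-0.9, 0.9, -0.5]
opening: 0.006
grasp_force: 0.0
```

```bash
python3 -c "
from h import *
go([[.553,-.127,.175],[.553,-.127,.1]])
from cell import imaging
import cv2
a=np.hstack([cv2.resize(imaging.get_image(n)['pixels'][y:y+150,x:x+160,::-1],None,fx=2.5,fy=2.5,interpolation=2) for n,x,y in[('side',235,160),('top',210,100)]]);cv2.imwrite('pics/b.png',a)"
```

```text
t 2.5 ee [ 0.5471 -0.1242  0.208 ] R [[-0.2, 0.98, -0.017], [0.98, 0.2, 0.005], [0.008, -0.016, -1.0]] F [-0.9  0.9 -0.5]
[ 0.553 -0.127  0.175] shift [-0.017  0.023  0.131] roll 0.001
[ 0.553 -0.127  0.1  ] shift [-0.019  0.027  0.431] roll 0.001
```

View pics/b.png

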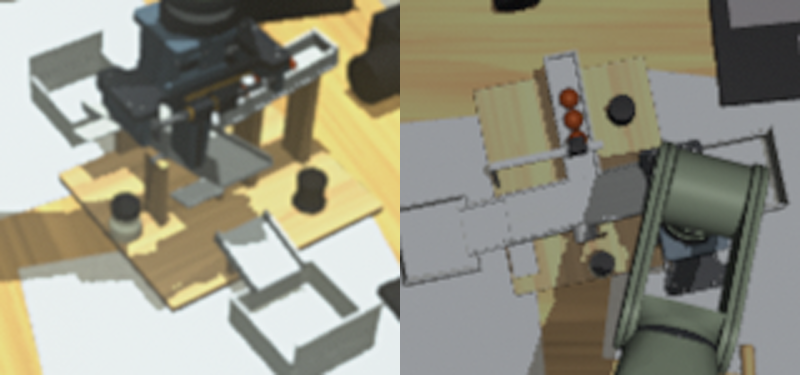

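The right crop shows the gripper above the right paddle, and the side crop shows the closed fingers over it, clear of the jar and the weight. Pressing straight down.

Emit:
step_arm(targets=[{"translation": [0, 0.0, 0.1], "roll": 0, "claw": -1}, {"translation": [0, 0, 0.18], "roll": 0, "claw": -1}, {"translation": [0, 0, 0.24], "roll": 0, "claw": -1}, {"translation": [0, 0, 0.3], "roll": 0, "claw": -1}, {"translation": [0, 0, 0.36], "roll": 0, "claw": -1}, {"translation": [0, 0, 0.42], "roll": 0, "claw": -1}, {"translation": [0, 0, 0.46], "roll": 0, "claw": -1}, {"translation": [0, 0, 0.46], "roll": 0, "claw": -1}, {"translation": [0, 0, 0.46], "roll": 0, "claw": -1}])

```text
time_s: 3.5
ee_pos: [0.5535, -0.1273, 0.1021]
tool_rot: [[-0.198, 0.98, 0.003], [0.98, 0.198, -0.001], [-0.001, 0.003, -1.0]]
contact_force: [-0.4, 0.2, 1.0]
opening: 0.003
grasp_force: 0.0
```

Emit:
step_arm(targets=[{"translation": [0, 0, -0.15], "roll": 0, "claw": -1}, {"translation": [0, 0, -0.35], "roll": 0, "claw": -1}, {"translation": [0, 0, -0.55], "roll": 0, "claw": -1}, {"translation": [0, 0, -0.7], "roll": 0, "claw": -1}, {"translation": [0, 0, -0.7], "roll": 0, "claw": -1}, {"translation": [0, 0, -0.7], "roll": 0, "claw": -1}])

```text
time_s: 4.1
ee_pos: [0.5525, -0.1274, 0.2775]
tool_rot: [[-0.198, 0.98, 0.004], [0.98, 0.198, -0.001], [-0.002, 0.004, -1.0]]
contact_force: [0.8, 0.7, -1.0]
opening: 0.001
grasp_force: 0.0
```

```bash
python3 -c "
from h import *
o=np.array([.592,-.014]);c,s=np.cos(.2),np.sin(.2);R=np.array([[c,-s],[s,c]])
P=lambda x,y,z:[*(o+R@[x,y]),z]
go([P(.06,-.055,.29),P(.06,-.055,.222),P(.06,.021,.222)])
from cell import imaging
import cv2
a=np.hstack([cv2.resize(imaging.get_image(n)['pixels'][y:y+150,x:x+160,::-1],None,fx=2.5,fy=2.5,interpolation=2) for n,x,y in[('side',235,160),('top',210,100)]]);cv2.imwrite('pics/c.png',a)"
```

```text
t 4.1 ee [ 0.5525 -0.1274  0.2775] R [[-0.198, 0.98, 0.004], [0.98, 0.198, -0.001], [-0.002, 0.004, -1.0]] F [ 0.8  0.7 -1. ]
[ 0.66173081 -0.0559835   0.29      ] shift [ 0.193  0.485 -0.049] roll -0.0
[ 0.66173081 -0.0559835   0.222     ] shift [0.194 0.484 0.223] roll -0.0
[0.64663194 0.01850156 0.222     ] shift [0.498 0.484 0.223] roll -0.0
```

View pics/c.png

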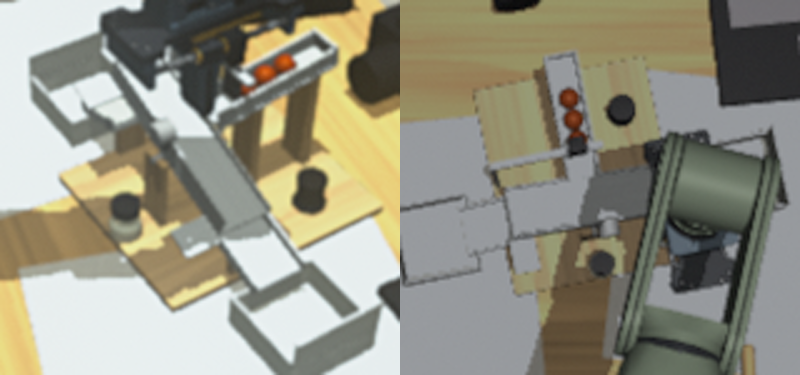

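The side crop shows the trough now tipped onto the right chute, with the weight leaning right. The beads are still queued behind the stop, with the tab at about (577,145) in the right crop. Next I move to the right of the tab and down, checking before the push.

Emit:
step_arm(targets=[{"translation": [0.1, 0.25, -0.03], "roll": 0, "claw": -1}, {"translation": [0.19, 0.484, -0.03], "roll": 0, "claw": -1}, {"translation": [0.19, 0.484, -0.03], "roll": 0, "claw": -1}, {"translation": [0.19, 0.484, -0.03], "roll": 0, "claw": -1}, {"translation": [0.19, 0.484, -0.03], "roll": 0, "claw": -1}, {"translation": [0.19, 0.484, 0.1], "roll": 0, "claw": -1}, {"translation": [0.19, 0.484, 0.225], "roll": 0, "claw": -1}, {"translation": [0.19, 0.484, 0.225], "roll": 0, "claw": -1}, {"translation": [0.19, 0.484, 0.225], "roll": 0, "claw": -1}])

```text
time_s: 5.1
ee_pos: [0.6604, -0.0576, 0.2194]
tool_rot: [[-0.197, 0.98, -0.001], [0.98, 0.197, 0.0], [0.0, -0.001, -1.0]]
contact_force: [1.0, 0.3, 1.2]
opening: 0.004
grasp_force: 0.0
```

```bash
python3 -c "
from h import *
o=np.array([.592,-.014]);c,s=np.cos(.2),np.sin(.2);R=np.array([[c,-s],[s,c]])
P=lambda x,y,z:[*(o+R@[x,y]),z]
go([P(.06,-.055,.222),P(.06,-.026,.222),P(.06,.021,.222)])
from cell import imaging
import cv2
a=np.hstack([cv2.resize(imaging.get_image(n)['pixels'][y:y+75,x:x+80,::-1],None,fx=5,fy=5,interpolation=2) for n,x,y in[('side',295,155),('top',245,120)]]);cv2.imwrite('pics/d.png',a)"
```

```text
t 5.1 ee [ 0.6604 -0.0576  0.2194] R [[-0.197, 0.98, -0.001], [0.98, 0.197, 0.0], [0.0, -0.001, -1.0]] F [1.  0.3 1.2]
[ 0.66173081 -0.0559835   0.222     ] shift [ 0.005  0.006 -0.01 ] roll -0.001
[ 0.6559694  -0.02756157  0.222     ] shift [ 0.121  0.006 -0.01 ] roll -0.001
[0.64663194 0.01850156 0.222     ] shift [ 0.309  0.006 -0.01 ] roll -0.001
```

View pics/d.png

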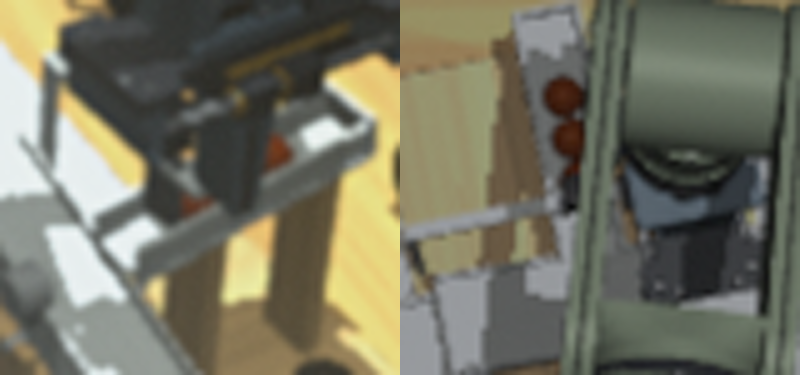

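The fingers hang on the free side of the tab, with tips at z≈0.206, above the beads and the rail. Pushing along tool +x, which is the sorter's left.

Emit:
step_arm(targets=[{"translation": [0.05, 0.005, -0.01], "roll": 0, "claw": -1}, {"translation": [0.1, 0.005, -0.01], "roll": 0, "claw": -1}, {"translation": [0.14, 0.005, -0.01], "roll": 0, "claw": -1}, {"translation": [0.18, 0.005, -0.01], "roll": 0, "claw": -1}, {"translation": [0.22, 0.005, -0.01], "roll": 0, "claw": -1}, {"translation": [0.26, 0.005, -0.01], "roll": 0, "claw": -1}, {"translation": [0.3, 0.005, -0.01], "roll": 0, "claw": -1}, {"translation": [0.3, 0.005, -0.01], "roll": 0, "claw": -1}, {"translation": [0.3, 0.005, -0.01], "roll": 0, "claw": -1}])

```text
time_s: 6.1
ee_pos: [0.6483, 0.0136, 0.222]
tool_rot: [[-0.198, 0.98, 0.002], [0.98, 0.198, -0.008], [-0.008, 0.001, -1.0]]
contact_force: [2.1, -11.1, 0.9]
opening: 0.005
grasp_force: 5.4
```

A push force of 11 N, against 1.2 N of friction, means the stop is at its end. Backing off and rising.

Emit:
step_arm(targets=[{"translation": [-0.08, 0, 0], "roll": 0, "claw": -1}, {"translation": [-0.16, 0, 0], "roll": 0, "claw": -1}, {"translation": [-0.16, 0, -0.2], "roll": 0, "claw": -1}, {"translation": [-0.16, 0, -0.4], "roll": 0, "claw": -1}, {"translation": [-0.16, -0.2, -0.4], "roll": 0, "claw": -1}, {"translation": [-0.16, -0.4, -0.4], "roll": 0, "claw": -1}, {"translation": [-0.16, -0.6, -0.4], "roll": 0, "claw": -1}, {"translation": [-0.16, -0.8, -0.4], "roll": 0, "claw": -1}, {"translation": [-0.16, -0.9, -0.4], "roll": 0, "claw": -1}, {"translation": [-0.16, -0.9, -0.4], "roll": 0, "claw": -1}])

```text
time_s: 7.1
ee_pos: [0.4319, -0.0671, 0.3224]
tool_rot: [[-0.196, 0.981, 0.0], [0.981, 0.196, 0.0], [0.0, 0.0, -1.0]]
contact_force: [1.1, 0.9, 0.3]
opening: 0.002
grasp_force: 0.0
```

Emit:
step_arm(targets=[{"translation": [0.9, 0, 0], "roll": 0, "claw": -1}, {"translation": [0.9, 0, 0], "roll": 0, "claw": -1}, {"translation": [0.9, 0, 0], "roll": 0, "claw": -1}, {"translation": [0.9, 0, 0], "roll": 0, "claw": -1}, {"translation": [0.9, 0, 0], "roll": 0, "claw": -1}, {"translation": [0.9, 0, 0], "roll": 0, "claw": -1}, {"translation": [0.9, 0, 0], "roll": 0, "claw": -1}, {"translation": [0.9, 0, 0], "roll": 0, "claw": -1}, {"translation": [0.9, 0, 0], "roll": 0, "claw": -1}, {"translation": [0.9, 0, 0], "roll": 0, "claw": -1}, {"translation": [0.9, 0, 0], "roll": 0, "claw": -1}, {"translation": [0.9, 0, 0], "roll": 0, "claw": -1}])

```text
time_s: 8.3
ee_pos: [0.3906, 0.1534, 0.3217]
tool_rot: [[-0.197, 0.98, 0.0], [0.98, 0.197, 0.0], [0.0, 0.0, -1.0]]
contact_force: [-1.0, -0.7, 0.3]
opening: 0.008
grasp_force: 0.0
```

```bash
python3 -c "
from h import *
from cell import imaging
import cv2
a=np.hstack([cv2.resize(imaging.get_image(n)['pixels'][y:y+150,x:x+160,::-1],None,fx=2.5,fy=2.5,interpolation=2) for n,x,y in[('side',235,160),('top',210,100)]]);cv2.imwrite('pics/e.png',a)"
```

```text
(no output)
```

View pics/e.png

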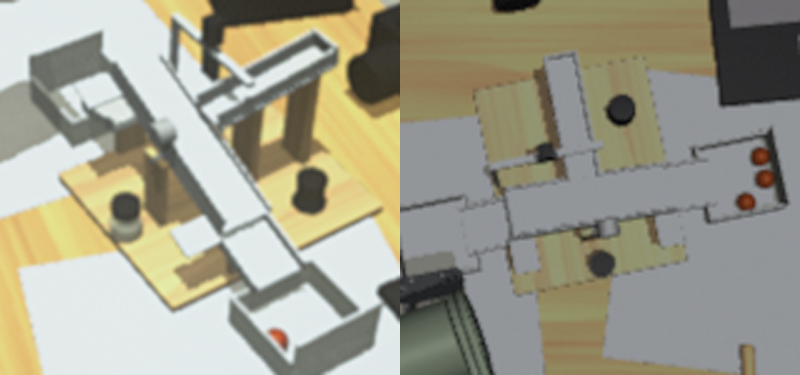

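All three beads are in the right tray, at about (761,157), (765,179) and (746,201) in the right crop. The tab has slid left to (545,152). I'll wait for them to settle, then check rest, distance to the tray centre and the stop opening.

Emit:
step_arm(targets=[{"translation": [0, 0, 0], "roll": 0, "claw": -1}, {"translation": [0, 0, 0], "roll": 0, "claw": -1}, {"translation": [0, 0, 0], "roll": 0, "claw": -1}, {"translation": [0, 0, 0], "roll": 0, "claw": -1}, {"translation": [0, 0, 0], "roll": 0, "claw": -1}, {"translation": [0, 0, 0], "roll": 0, "claw": -1}, {"translation": [0, 0, 0], "roll": 0, "claw": -1}, {"translation": [0, 0, 0], "roll": 0, "claw": -1}, {"translation": [0, 0, 0], "roll": 0, "claw": -1}, {"translation": [0, 0, 0], "roll": 0, "claw": -1}, {"translation": [0, 0, 0], "roll": 0, "claw": -1}, {"translation": [0, 0, 0], "roll": 0, "claw": -1}])

```text
time_s: 9.6
ee_pos: [0.3905, 0.1537, 0.3217]
tool_rot: [[-0.198, 0.98, 0.0], [0.98, 0.198, 0.0], [0.0, 0.0, -1.0]]
contact_force: [-0.3, -0.1, 0.2]
opening: 0.002
grasp_force: 0.0
```

```bash
cat > chk.py <<'E'
from h import *
from cell import imaging
import cv2
o=np.array([.592,-.014]);c,s=np.cos(.2),np.sin(.2);R=np.array([[c,-s],[s,c]]);t=o+R@[0,-.22]
for k in range(6):
    d=imaging.get_image('top');p=d['pixels']
    if k%5: continue
    h=cv2.cvtColor(p,cv2.COLOR_RGB2HSV);m=cv2.inRange(h,(0,140,50),(14,255,255));m[:,:330]=0;m[:,370:]=0;m[:140]=0;m[200:]=0
    n,_,st,ce=cv2.connectedComponentsWithStats(m)
    for i in range(1,n):
        if st[i,4]>4: q=plane('top',*ce[i],.019)[:2];print(k,st[i,4],q.round(4),'dist',np.linalg.norm(q-t).round(4))
g=p[152:172,258:276].max(2);v,u=np.nonzero(g<60);P=plane('top',258+u.mean(),152+v.mean(),.228)[:2];print('tab local',R.T@(P-o),len(u))
E
python3 chk.py
```

```text
0 36 [ 0.6694 -0.264 ] dist 0.0481
0 36 [ 0.6377 -0.2709] dist 0.0413
0 32 [ 0.6046 -0.2428] dist 0.0338
5 36 [ 0.6694 -0.264 ] dist 0.0481
5 36 [ 0.6377 -0.2709] dist 0.0413
5 32 [ 0.6046 -0.2428] dist 0.0338
tab local [0.05925482 0.04286109] 42
```

```bash
python3 -c "
from cell import job
print(job.finish_job())"
```

```text
the job is handed in; nothing more can be done
None
```

The job is handed in, with no verdict returned: the gate was rocked to the right, the feed stop is about 43 mm open, and all three beads lie at rest in the right tray, within 48 mm of its centre.

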